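# Snap the keeper onto the spool holder

### The job

The wooden spool can lift out of the white spool holder. Take the white keeper that fits it (the long cover with two windows, not the short one and not the one without windows), set it over the holder's two snap hooks, press it straight down until both sides click and it sits fully home, and let go.

Things in the scene. Friction and masses are not known exactly. Their poses are not given: they have to be found in the camera images.
- keeper_mid (a point): White plastic cover lying flat: frame 106 (y) x 60 (x) x 8 mm, grip fin up in its middle, 14 (x) x 30 (y), top 42 mm above the underside; two windows through it, 48 mm wide (x), 15 to 45 mm from the middle (y), each closed outside by an 8 mm bar. 35 g. Point: its centre, 21 mm above the underside, in the fin; z up. Wrong ones with like fins: one 72 mm long, one 106 mm without windows.
- seat (a point): White spool holder, fixed: base 150 (y) x 70 (x) mm, wooden spool in its middle, at each end a shoulder 46 to 62 mm from the middle (y), flat top 40 mm above the cart. Point: midway between the shoulders, level with their tops. Home: keeper's underside on the tops, its middle over this point, its y along this y (either way round); keeper_mid is then 21 mm above this point.
- hook_left (a joint): Springy hook inside the +y shoulder, 12 mm wide (x): its ramp runs from 36 mm off the middle (y), 75 mm above the cart, out and down to a catch at 49 mm, 52 mm up. It passes up through the keeper's window; the end bar bends it in, then it springs back over the bar. Value: bend, rad, 0 free, plus inward, about 0.1 as the catch is passed. Both hooks together take about 7 to 10 N.
- hook_right (a joint): The same hook inside the -y shoulder, mirrored; same values. By its own weight the keeper only stands on the two ramps, so it has to be pressed; a few mm off centre does no harm.
Things that resemble listed ones, but are neither listed nor needed, are in the scene too. What is shaped like the part that bears keeper_mid but blue is not meant.

How it is judged:
At the end, for the whole second after the job is handed in: The keeper lies flat on both shoulders of the spool holder (height within 3 mm, tilt under 4 degrees), its middle within 20 mm of the holder's middle and its length along the holder's within 23 degrees, both hooks sprung back over it (bend under 0.04 rad), and it is let go (z of keeper_mid in the frame of seat between 0.018 and 0.024 m and horizontal distance between keeper_mid and seat below 0.02 m and angle between keeper_mid's own z axis and vertical below 0.07 rad and angle between the y axis of keeper_mid and the y axis of seat, either way round below 0.4 rad and value of joint each of hook_left, hook_right below 0.04 rad); the robot touches nothing.
It also fails if it takes over 40 s, if anything falls off the work surface, if the arm or the gripper's body presses on something with over 40 N, if the wrist force passes 120 N, or if a joint passes its speed limit or range.

### The arm

A 6-joint arm with a two-finger parallel gripper is mounted at the origin on the work surface. World frame = base frame: x ahead of the robot, y to its left, z up, the work surface at z = 0. Lengths are in m, angles in rad, forces in N, time in s.
With the tool pointing down it reaches from about 0.375 to 0.9 m from the base axis. Payload 3.1 kg.
Tool frame: the origin (TCP) lies midway between the tips of the shut fingers; the grasp point (between the pads) lies 19 mm behind it (manip.hold_point_z is the distance from the TCP to the grasp point, in m); z points along the fingers, y is the direction in which the jaws open and shut (so a half turn about z gives the same grasp; the last joint's range is limited). The gripper opens to 85 mm and grips with 20 to 120 N. Pads are 22 mm wide; open, the fingers measure 114 mm over their backs; the gripper's body (76 mm by 85 mm) begins 54 mm behind the grasp point. The pads swing forward as they close: fully open they stand 13 mm farther back than shut.
Start: joints at [-1.45, 0.527, 1.433, -0, 1.181, -0.178], TCP at [0.185, -0.597, 0.231] pointing down, gripper open.
Joint ranges: [-3.08, 3.08], [-0.75, 2.2], [0.22, 2.44], [-1.43, 4.57], [0, 2.65], [-2.85, 2.85]. Speed limits (rad/s): [2.79, 2.79, 3.14, 3.14, 3.14, 3.14].

### API

Orientations are given as a unit quaternion [x, y, z, w].
In Python, from station import manip gives the robot as it stands.
- The arm moves only by the tool drive_tool, never from a script. Its argument "motion" is one flat list of numbers, 7 for each row, row after row: the shift along the tool's x, y, z in mm, then the turn, a rotation vector about the tool's x, y, z in degrees, then the finger opening in mm, from 0 to 85.4. A call has 1 to 8 rows; each row is the pose to reach, as a shift and turn from the pose measured when the call began, along the tool's axes at that moment; what a row does not reach only later rows make up. A row lasts 1/8 s, in which the tool goes at most 62.5 mm and 10.7 degrees, less where a joint would pass 70% of its speed; a pose out of reach is approached as far as the arm can. A call with a gripper value outside its range is refused whole. The fingers move at their own pace and stop on an object; "force" is the grip in N (left out, the last holds). Time passes only in rows, so rows that repeat a pose let the fingers close. It gives the time, the measured TCP pose, the force and the opening at its end, in the units of the state.
- manip.sense(): the state, without advancing time (a new reading comes with each control period).
- manip.snapshot(name): name is "scene" or "side" or "wrist"; returns a dict with "color" (480x640x3 uint8, red, green, blue), "fx", "fy", "cx", "cy" (pixels), "view" (4x4, takes a point from world to camera coordinates). Camera axes: x right, y up, looking along -z (the intrinsics and any distortion apply to the point x, -y, -z); pixel columns grow to the right and rows downward; lengths in m; the calibration is good to about 2 mm. A picture is of the moment at which its call begins. There is no depth.
- manip.sign_off(): hands the job in, once; it reports no verdict.
The state is a dict: "t": time; "q": joint angles; "qd": joint speeds; "tau": joint torques, N m; "tcp_pos": TCP position; "tool_rot": TCP orientation; "force": force on the tool from outside, world axes, zero at the start; "ft_torque": the same for the moment, N m; "finger_gap": opening from 0.0 (shut) to 1.0 (fully open).
Only numpy, scipy, OpenCV 4.12 (cv2) and the standard library are available. Lean on these libraries where they do the work, as an engineer would, in place of code of your own. Each camera call takes 0.05 s, during which the arm holds its last target.

## Working session

There is one attempt and no reset: what is moved stays moved. The work goes in short steps, Python scripts to look and compute and a tool call to move; the robot and the scene stay as the last step left them, time stands still between calls to the robot, and variables do not carry over. Pictures are saved under pics/ and viewed, and the job is handed in when it is done.

Besides the shell and the picture viewer there is one more tool, called after ">>>" as name(argument=value, ...) on one line, values as JSON. drive_tool: Moves the arm, as the interface text tells. Its arguments: {"type":"object","properties":{"motion":{"type":"array","items":{"type":"number"}},"force":{"type":"number"}},"required":["motion"]}

```bash
mkdir -p pics; ls; python3 - <<'E'
from station import manip
import cv2
for n in ["scene","side","wrist"]:
    s=manip.snapshot(n); cv2.imwrite(f"pics/{n}0.png",s["color"][:,:,::-1])
    print(n,{k:v for k,v in s.items() if k!="color"})
print(manip.sense(), manip.hold_point_z)
E
```

```text
pics
scene {'fx': 581.433187794521, 'fy': 581.433187794521, 'cx': 322.8305022668256, 'cy': 226.01780980004457, 'view': array([[-0.80435243,  0.59414117, -0.00366606,  0.44447277],
       [-0.47437112, -0.63846718,  0.60607895,  0.21400494],
       [ 0.3577558 ,  0.48924015,  0.79539604, -1.16925806],
       [ 0.        ,  0.        ,  0.        ,  1.        ]])}
side {'fx': 570.9907601105987, 'fy': 570.9907601105987, 'cx': 328.4229398627245, 'cy': 234.23125608025867, 'view': array([[ 0.88154686, -0.4720886 , -0.00273762, -0.48997332],
       [ 0.34428488,  0.63890534,  0.68794468, -0.21117477],
       [-0.32302176, -0.60739799,  0.72575796, -0.74770503],
       [ 0.        ,  0.        ,  0.        ,  1.        ]])}
wrist {'fx': 370.56972530665695, 'fy': 370.56972530665695, 'cx': 319.1496725589668, 'cy': 234.67261342551214, 'view': array([[ 0.29402332, -0.95579715, -0.00144919, -0.62424726],
       [ 0.90384831,  0.27853518, -0.32477129,  0.04193106],
       [ 0.31081912,  0.09418048,  0.94579147, -0.38234069],
       [ 0.        ,  0.        ,  0.        ,  1.        ]])}
{'t': 0.15, 'q': array([-1.44951686e+00,  5.28274201e-01,  1.43360191e+00, -2.81024682e-06,
        1.18139125e+00, -1.78483342e-01]), 'qd': array([ 1.41024101e-03, -2.55596554e-03, -3.23826419e-03,  6.91347178e-04,
       -3.68586893e-04, -4.79425007e-05]), 'tau': array([ 1.26013674e-03, -4.42743766e+01, -1.78276813e+01, -2.63237516e-04,
        5.58578322e-03, -5.85723853e-06]), 'tcp_pos': array([ 0.18452916, -0.59657041,  0.23054709]), 'tool_rot': array([ 9.88788367e-01,  1.49321344e-01,  2.26476496e-05, -8.37045815e-04]), 'force': array([-0.16460319, -0.36875448, -0.24019392]), 'ft_torque': array([-0.02585508,  0.0605194 , -0.03825936]), 'finger_gap': 0.9984856917572844} 0.0187
```

View pics/scene0.png

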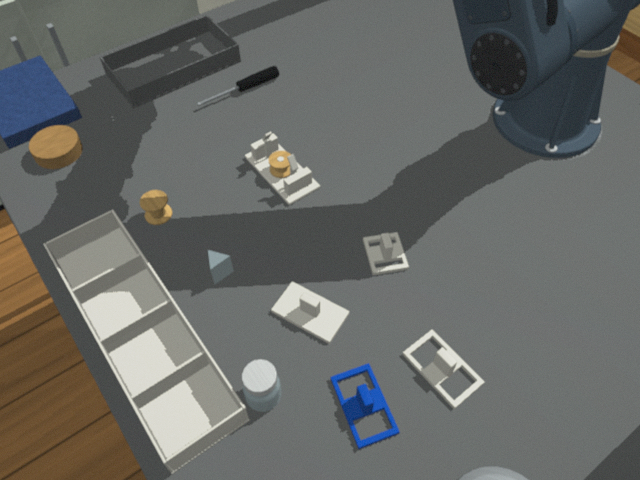

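View pics/side0.png

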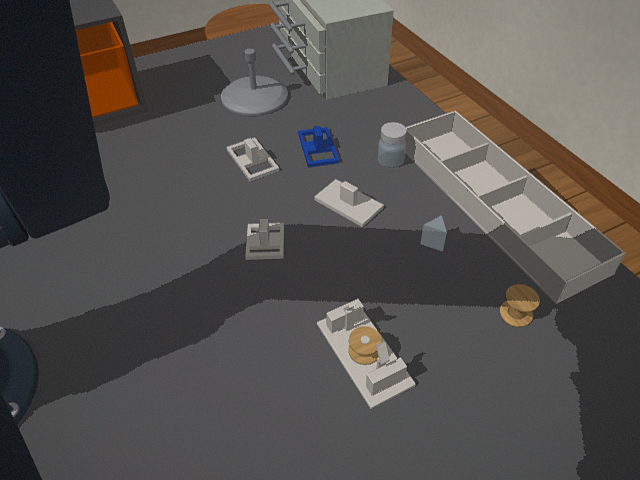

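View pics/wrist0.png

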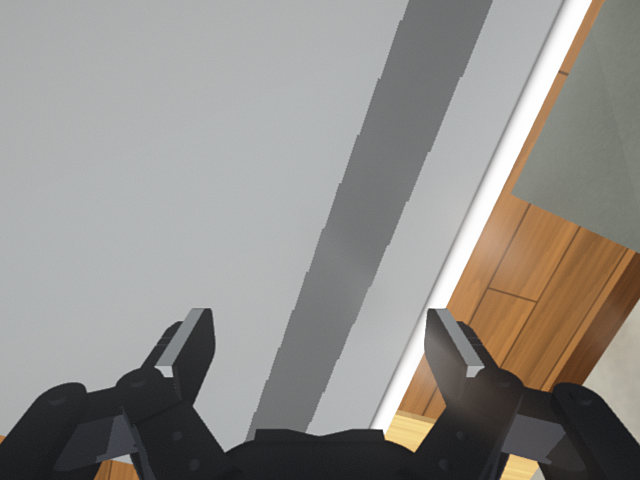

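Scene view: the windowed long keeper is at about (443,368), the short one at (386,253), the windowless one at (310,312), the blue lookalike at (364,405) and the holder at (281,168). Next I'll measure the keeper and holder outlines in both views.

```bash
cat > h.py <<'E'
import numpy as np, cv2
from station import manip
def ray(s,u,v):
    V=s["view"];R=V[:3,:3];c=-R.T@V[:3,3]
    d=R.T@np.array([(u-s["cx"])/s["fx"],-(v-s["cy"])/s["fy"],-1.0]);return c,d
def onz(s,u,v,z):
    c,d=ray(s,u,v);return (c+d*(z-c[2])/d[2])
def proj(s,p):
    q=s["view"][:3,:3]@np.array(p)+s["view"][:3,3]
    return np.array([s["cx"]+s["fx"]*q[0]/-q[2], s["cy"]+s["fy"]*q[1]/q[2]])
def tri(a,ua,b,ub):
    c1,d1=ray(a,*ua);c2,d2=ray(b,*ub)
    k=np.linalg.lstsq(np.c_[d1,-d2],c2-c1,rcond=None)[0]
    p,q=c1+k[0]*d1,c2+k[1]*d2;return (p+q)/2,np.linalg.norm(p-q)
E
python3 - <<'E'
from h import *
for n,boxes in [("scene",{"k":(390,320,495,415),"h":(235,125,330,210)}),("side",{"k":(215,130,290,185),"h":(305,290,425,415)})]:
    s=manip.snapshot(n);im=s["color"]
    for k,(x0,y0,x1,y1) in boxes.items():
        c=im[y0:y1,x0:x1]
        big=cv2.resize(c[:,:,::-1],None,fx=6 if k=="k" else 5,fy=6 if k=="k" else 5,interpolation=cv2.INTER_CUBIC)
        cv2.imwrite(f"pics/{n}_{k}.png",big); print(n,k,big.shape)
        hsv=cv2.cvtColor(c,cv2.COLOR_RGB2HSV)
        m=((hsv[:,:,2]>125)&(hsv[:,:,1]<60)).astype(np.uint8)
        cs=max(cv2.findContours(m,0,2)[0],key=cv2.contourArea)
        hull=cv2.convexHull(cs)[:,0]+[x0,y0]
        ap=cv2.approxPolyDP(hull.reshape(-1,1,2).astype(np.int32),3,True)[:,0]
        print(ap.tolist())
        for p in ap: print(p, onz(s,p[0]+.0,p[1]+.0,0.008).round(4))
E
```

```text
scene k (570, 630, 3)
[[430, 329], [484, 380], [456, 407], [402, 352]]
[430 329] [0.5065 0.2103 0.008 ]
[484 380] [0.4998 0.3156 0.008 ]
[456 407] [0.5595 0.3201 0.008 ]
[402 352] [0.5652 0.2134 0.008 ]
scene h (425, 475, 3)
[[245, 154], [293, 153], [311, 170], [320, 186], [288, 203]]
[245 154] [ 0.5367 -0.27    0.008 ]
[293 153] [ 0.4621 -0.2177  0.008 ]
[311 170] [ 0.4603 -0.1618  0.008 ]
[320 186] [ 0.4702 -0.1201  0.008 ]
[288 203] [ 0.5393 -0.1217  0.008 ]
side k (330, 450, 3)
[[255, 138], [278, 167], [249, 180], [227, 146]]
[255 138] [0.5612 0.3132 0.008 ]
[278 167] [0.5639 0.2121 0.008 ]
[249 180] [0.5028 0.2038 0.008 ]
[227 146] [0.5039 0.3155 0.008 ]
side h (625, 600, 3)
[[356, 299], [406, 365], [414, 382], [370, 408], [317, 324], [327, 312]]
[356 299] [ 0.5387 -0.1183  0.008 ]
[406 365] [ 0.5426 -0.2457  0.008 ]
[414 382] [ 0.5378 -0.2719  0.008 ]
[370 408] [ 0.468  -0.2759  0.008 ]
[317 324] [ 0.4676 -0.1303  0.008 ]
[327 312] [ 0.49   -0.1186  0.008 ]
```

View pics/scene_k.png

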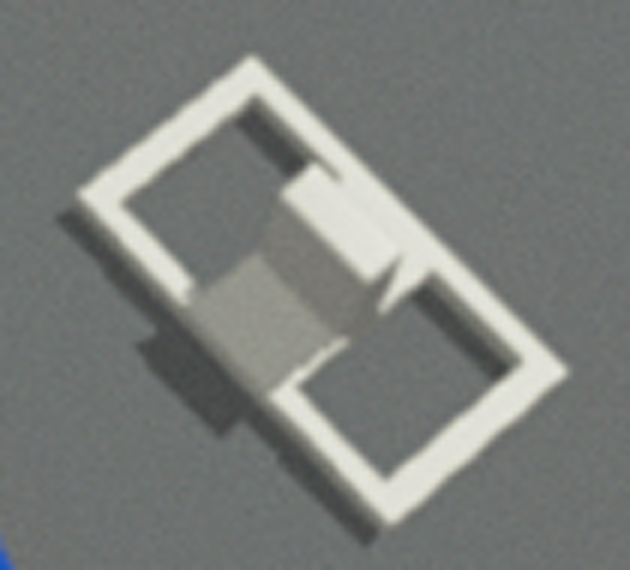

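View pics/scene_h.png

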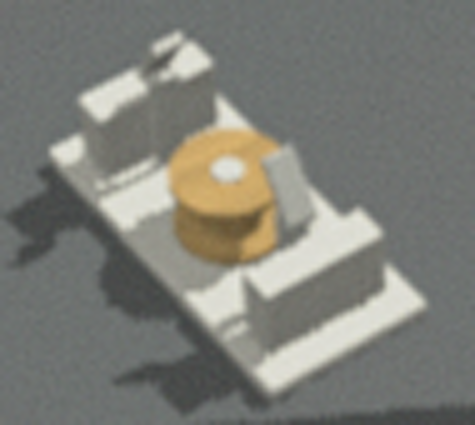

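View pics/side_k.png

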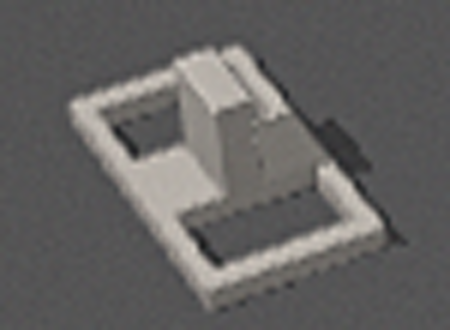

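View pics/side_h.png

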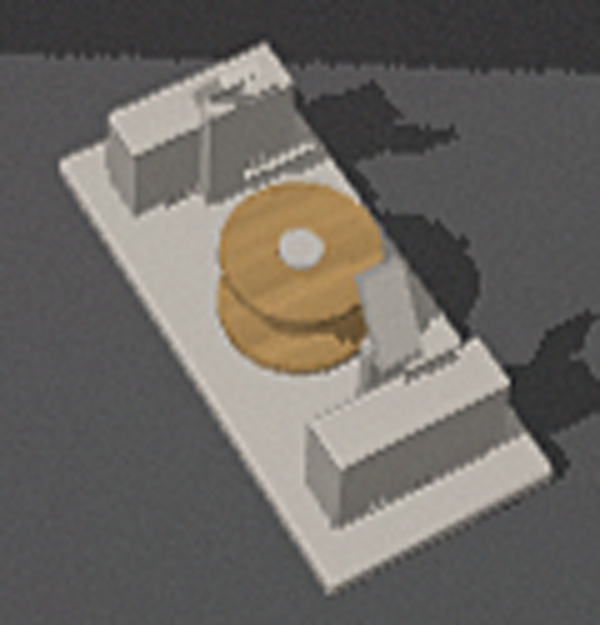

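```bash
python3 - <<'E'
from h import *
a=manip.snapshot("scene");b=manip.snapshot("side")
def A(p,o,k):return (p[0]/k+o[0]-.4,p[1]/k+o[1]-.4)
print("holder")
for n,p,q in [("base +y xlo",(425,302),(60,163)),("base -y xhi",(52,152),(550,470)),
 ("sh+ xlo out",(383,240),(110,118)),("sh+ xhi out",(265,298),(265,42)),("sh- xhi out",(78,98),(508,382)),("sh- xlo in",(215,62),(310,428)),("spool",(228,168),(300,248))]:
    r,e=tri(a,A(p,(235,125),5),b,A(q,(305,290),5));print(n,r.round(4),round(e,4))
print("keeper")
for n,p,q in [("-y xlo",(253,55),(208,290)),("+y xlo",(570,372),(70,103)),("+y xhi",(390,525),(240,45)),("-y xhi",(78,195),(385,235)),
 ("fin -y xlo",(315,163),(222,110)),("fin +y xlo",(405,250),(178,62)),("fin +y xhi",(370,280),(210,48)),("fin -y xhi",(280,192),(255,95))]:
    r,e=tri(a,A(p,(390,320),6),b,A(q,(215,130),6));print(n,r.round(4),round(e,4))
# scene-plane estimates
P=[onz(a,*A(p,(390,320),6),.008)[:2] for p in [(253,55),(570,372),(390,525),(78,195)]]
print("keeper scene",np.mean(P,0), np.degrees([np.arctan2(-(P[1]-P[0])[0],(P[1]-P[0])[1]),np.arctan2(-(P[2]-P[3])[0],(P[2]-P[3])[1])]),np.linalg.norm(P[1]-P[0]),np.linalg.norm(P[2]-P[1]))
F=[onz(a,*A(p,(390,320),6),.042)[:2] for p in [(315,163),(405,250),(370,280),(280,192)]]
print("fin scene",np.round(F,4).tolist(),np.mean(F,0))
E
```

```text
holder
base +y xlo [ 0.4686 -0.125   0.0051] 0.0018
base -y xhi [ 0.5375 -0.272   0.0042] 0.0027
sh+ xlo out [ 0.4787 -0.1366  0.0347] 0.0022
sh+ xhi out [ 0.529  -0.1365  0.0378] 0.0013
sh- xhi out [ 0.529  -0.2598  0.0374] 0.0019
sh- xlo in [ 0.4775 -0.2464  0.0364] 0.0027
spool [ 0.5034 -0.1986  0.0353] 0.0019
keeper
-y xlo [0.5048 0.2108 0.0071] 0.0024
+y xlo [0.5014 0.317  0.0065] 0.0026
+y xhi [0.5615 0.3185 0.0068] 0.0018
-y xhi [0.564  0.2123 0.0038] 0.0023
fin -y xlo [0.5286 0.2497 0.0399] 0.0039
fin +y xlo [0.5264 0.2784 0.0395] 0.003
fin +y xhi [0.538  0.2792 0.04  ] 0.0021
fin -y xhi [0.5403 0.2506 0.0406] 0.0032
keeper scene [0.53265676 0.26562451] [1.75752261 1.91419849] 0.10628569217280352 0.06032412123031143
fin scene [[0.5277, 0.2511], [0.5261, 0.2796], [0.5378, 0.2801], [0.5394, 0.2516]] [0.532757   0.26559814]
```

```bash
cat >> h.py <<'E'
from scipy.spatial.transform import Rotation as Ro
def rel(pos,ang):
    s=manip.sense();R=Ro.from_quat(s["tool_rot"])
    a=np.radians(ang);x=np.array([np.cos(a),np.sin(a),0]);z=np.array([0,0,-1.]);y=np.cross(z,x)
    T=Ro.from_matrix(np.c_[x,y,z])
    d=R.inv().apply(np.array(pos)-s["tcp_pos"])*1000
    print("shift",d.round(1),"rot",(R.inv()*T).as_rotvec(degrees=True).round(2),"| t",round(s["t"],2),"tcp",s["tcp_pos"].round(4),"q",s["q"].round(2),"F",s["force"].round(1),"gap",round(s["finger_gap"],3))
E
python3 - <<'E'
from h import *
rel((.48,-.15,.22),60)
E
```

```text
shift [ 414.2 -339.8   11.3] rot [-2.000e-02 -2.000e-02 -4.282e+01] | t 0.35 tcp [ 0.1846 -0.597   0.2311] q [-1.45  0.53  1.43  0.    1.18 -0.18] F [ 0.2  0.3 -0.1] gap 0.998
```

>>> drive_tool(motion=[40, -33, 1, 0, 0, -4, 85, 95, -78, 3, 0, 0, -10, 85, 150, -123, 4, 0, 0, -16, 85, 210, -172, 6, 0, 0, -22, 85, 265, -217, 7, 0, 0, -28, 85, 320, -262, 9, 0, 0, -34, 85, 370, -303, 10, 0, 0, -39, 85, 414, -340, 11, 0, 0, -43, 85])

```text
t: 1.35
tcp_pos: [0.4555, -0.1872, 0.2214]
tool_rot: [0.865, 0.502, 0.0, 0.0]
force: [0.0, -0.6, -0.1]
finger_gap: 0.996
```

```bash
python3 - <<'E'
from h import *
rel((.533,.2655,.16),91.8)
E
```

```text
shift [ 431.6 -157.    61.4] rot [  0.06  -0.   -31.5 ] | t 1.35 tcp [ 0.4555 -0.1872  0.2214] q [-0.62  0.36  1.77  0.    1.01 -0.1 ] F [ 0.  -0.6 -0.1] gap 0.996
```

>>> drive_tool(motion=[54, -20, 8, 0, 0, -4, 85, 108, -39, 15, 0, 0, -8, 85, 162, -59, 23, 0, 0, -12, 85, 216, -78, 31, 0, 0, -16, 85, 270, -98, 38, 0, 0, -20, 85, 324, -118, 46, 0, 0, -24, 85, 378, -137, 54, 0, 0, -28, 85, 432, -157, 61, 0, 0, -31.5, 85])

```text
t: 2.35
tcp_pos: [0.5335, 0.2678, 0.1602]
tool_rot: [0.695, 0.719, 0.0, 0.001]
force: [0.3, -0.8, -0.5]
finger_gap: 0.996
```

>>> drive_tool(motion=[0, 0, 0, 0, 0, 0, 85])

```text
t: 2.48
tcp_pos: [0.5336, 0.2716, 0.1597]
tool_rot: [0.693, 0.721, 0.001, 0.001]
force: [-0.1, 0.1, -1.4]
finger_gap: 0.996
```

```bash
python3 - <<'E'
from h import *
rel((.533,.2655,.10),91.8)
s=manip.snapshot("wrist");cv2.imwrite("pics/w1.png",s["color"][:,:,::-1])
for p in [(.533,.2655,.042),(.533,.2655,.008)]: print(proj(s,p))
E
```

```text
shift [-6.1 -1.  59.6] rot [ 0.14 -0.03  0.44] | t 2.48 tcp [0.5336 0.2716 0.1597] q [ 0.28  0.58  1.57 -0.    0.99  0.25] F [-0.1  0.1 -1.4] gap 0.996
[318.00507211 234.13126703]
[317.97232646 220.88775844]
```

View pics/w1.png

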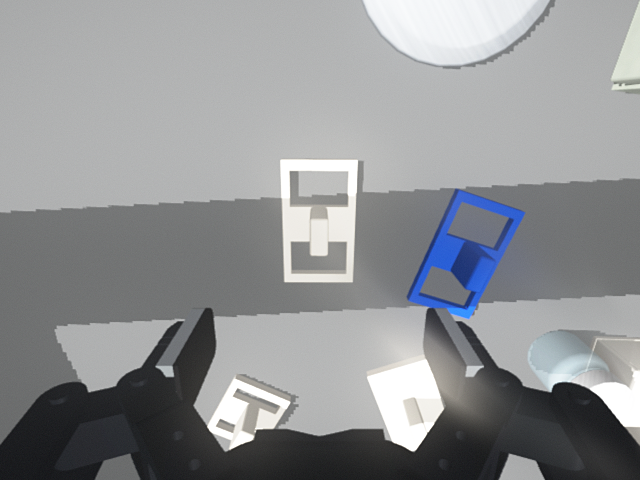

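The wrist view shows the keeper straight ahead with its fin top at about (318,231). My estimate projects to (318,234), so they agree. The jaws straddle it, so I'll descend.

>>> drive_tool(motion=[-3, -1, 20, 0, 0, 0.4, 85, -6, -1, 50, 0, 0, 0.4, 85, -6, -1, 80, 0, 0, 0.4, 85, -6, -1, 110, 0, 0, 0.4, 85, -6, -1, 130, 0, 0, 0.4, 85, -6, -1, 144, 0, 0, 0.4, 85, -6, -1, 144, 0, 0, 0.4, 85, -6, -1, 144, 0, 0, 0.4, 85], force=60)

```text
t: 3.52
tcp_pos: [0.5333, 0.2634, 0.0165]
tool_rot: [0.697, 0.718, 0.001, 0.001]
force: [0.4, -0.2, 0.1]
finger_gap: 0.999
```

```bash
python3 - <<'E'
from h import *
rel((.533,.2655,.015),91.8)
E
```

```text
shift [ 2.1 -0.3  1.5] rot [ 0.16  0.01 -0.1 ] | t 3.52 tcp [0.5333 0.2634 0.0165] q [ 0.27  0.79  1.65 -0.    0.7   0.24] F [ 0.4 -0.2  0.1] gap 0.999
```

>>> drive_tool(motion=[2, 0, 1.5, 0, 0, 0, 60, 2, 0, 1.5, 0, 0, 0, 35, 2, 0, 1.5, 0, 0, 0, 10, 2, 0, 1.5, 0, 0, 0, 0, 2, 0, 1.5, 0, 0, 0, 0, 2, 0, 1.5, 0, 0, 0, 0, 2, 0, 1.5, 0, 0, 0, 0, 2, 0, 1.5, 0, 0, 0, 0], force=60)

```text
t: 4.53
tcp_pos: [0.5336, 0.2655, 0.0153]
tool_rot: [0.697, 0.718, 0.001, 0.001]
force: [0.3, 0.7, 4.0]
finger_gap: 0.151
```

```bash
python3 - <<'E'
from h import *
rel((.533,.2655,.015),91.8)
E
```

```text
shift [-0.  -0.6  0.3] rot [ 0.2 -0.  -0.1] | t 4.53 tcp [0.5336 0.2655 0.0153] q [ 0.27  0.8   1.65 -0.    0.69  0.25] F [0.3 0.7 4. ] gap 0.151
```

>>> drive_tool(motion=[0, 0, -20, 0, 0, 0, 0, 0, 0, -60, 0, 0, 0, 0, 0, 0, -100, 0, 0, 0, 0, 0, 0, -140, 0, 0, 0, 0, 0, 0, -150, 0, 0, 0, 0, 0, 0, -150, 0, 0, 0, 0])

```text
t: 5.28
tcp_pos: [0.5329, 0.2655, 0.1659]
tool_rot: [0.697, 0.718, 0.002, 0.001]
force: [-0.3, -0.4, -1.2]
finger_gap: 0.155
```

```bash
python3 - <<'E'
from h import *
rel((.5035,-.1985,.165),90)
s=manip.snapshot("wrist");cv2.imwrite("pics/w2.png",s["color"][:,:,::-1])
E
```

```text
shift [-462.9  -43.2    0.6] rot [ 0.24 -0.01  1.7 ] | t 5.28 tcp [0.5329 0.2655 0.1659] q [ 0.28  0.57  1.57 -0.    1.    0.25] F [-0.3 -0.4 -1.2] gap 0.155
```

View pics/w2.png

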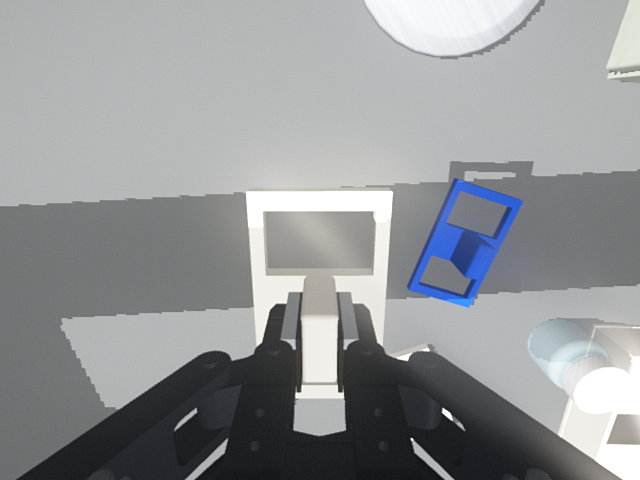

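The keeper is held square between the pads, fin at about (318,300) and front window at (318,243). I'll carry it to the holder.

>>> drive_tool(motion=[-30, -3, 0, 0, 0, 0.2, 0, -85, -8, 0, 0, 0, 0.5, 0, -145, -14, 0, 0, 0, 0.8, 0, -205, -19, 0, 0, 0, 1, 0, -265, -25, 0, 0, 0, 1.2, 0, -325, -31, 0, 0, 0, 1.4, 0, -385, -36, 0, 0, 0, 1.6, 0, -430, -40, 0, 0, 0, 1.7, 0])

```text
t: 6.32
tcp_pos: [0.5036, -0.1678, 0.1629]
tool_rot: [0.708, 0.706, 0.0, -0.001]
force: [2.0, 0.2, -0.6]
finger_gap: 0.149
```

>>> drive_tool(motion=[0, 0, 0, 0, 0, 0, 0, 0, 0, 0, 0, 0, 0, 0])

```text
t: 6.58
tcp_pos: [0.5022, -0.167, 0.1612]
tool_rot: [0.708, 0.706, -0.0, -0.003]
force: [0.1, 0.4, -0.5]
finger_gap: 0.153
```

```bash
python3 - <<'E'
from h import *
rel((.5035,-.1985,.12),90)
E
```

```text
shift [-31.7   1.6  41.1] rot [-0.29 -0.23 -0.16] | t 6.58 tcp [ 0.5022 -0.167   0.1612] q [-0.53  0.5   1.74  0.    0.91 -0.53] F [ 0.1  0.4 -0.5] gap 0.153
```

>>> drive_tool(motion=[-20, 1, 5, 0, 0, -0.1, 0, -32, 1.5, 25, -0.3, -0.2, -0.2, 0, -32, 1.5, 41, -0.3, -0.2, -0.2, 0, -32, 1.5, 41, -0.3, -0.2, -0.2, 0, -32, 1.5, 41, -0.3, -0.2, -0.2, 0])

```text
t: 7.2
tcp_pos: [0.5035, -0.1983, 0.1202]
tool_rot: [0.707, 0.708, 0.0, -0.0]
force: [-0.4, 0.4, -0.1]
finger_gap: 0.152
```

```bash
python3 - <<'E'
from h import *
rel((.5035,-.1985,.095),90)
for n,(x0,y0,x1,y1) in [("scene",(210,90,340,210)),("side",(290,220,450,420))]:
    s=manip.snapshot(n);cv2.imwrite(f"pics/{n}2.png",cv2.resize(s["color"][y0:y1,x0:x1,::-1],None,fx=3 if n=="side" else 5,fy=3 if n=="side" else 5,interpolation=2))
s=manip.snapshot("wrist");cv2.imwrite("pics/w3.png",s["color"][:,:,::-1])
E
```

```text
shift [-0.2 -0.  25.2] rot [ 0.   -0.04  0.09] | t 7.2 tcp [ 0.5035 -0.1983  0.1202] q [-0.58  0.58  1.74  0.    0.82 -0.58] F [-0.4  0.4 -0.1] gap 0.152
```

View pics/scene2.png

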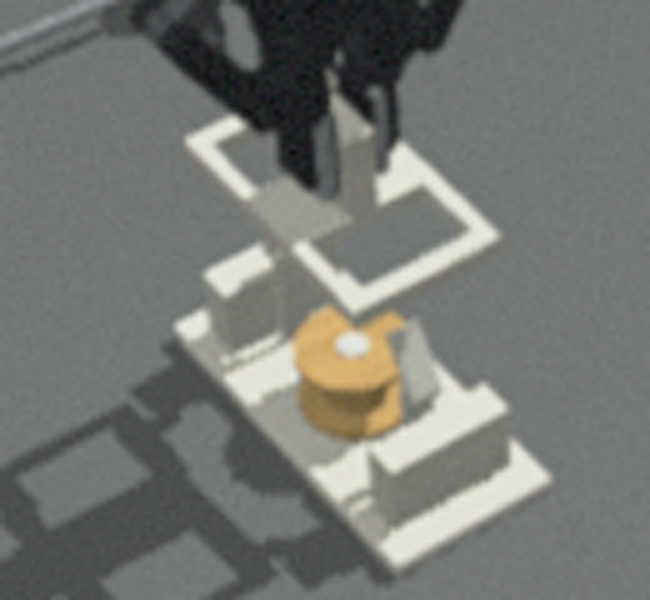

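View pics/side2.png

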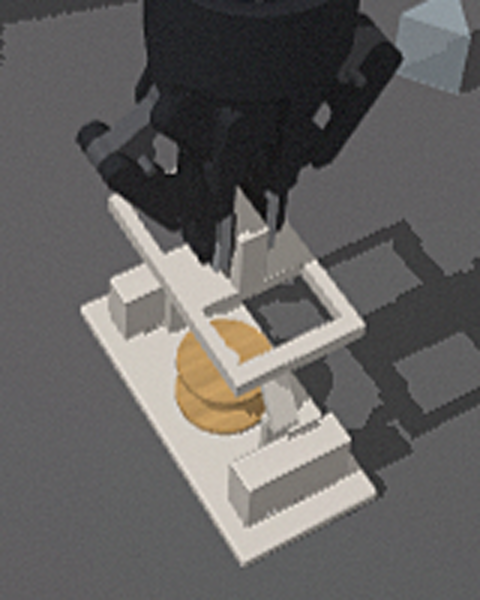

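View pics/w3.png

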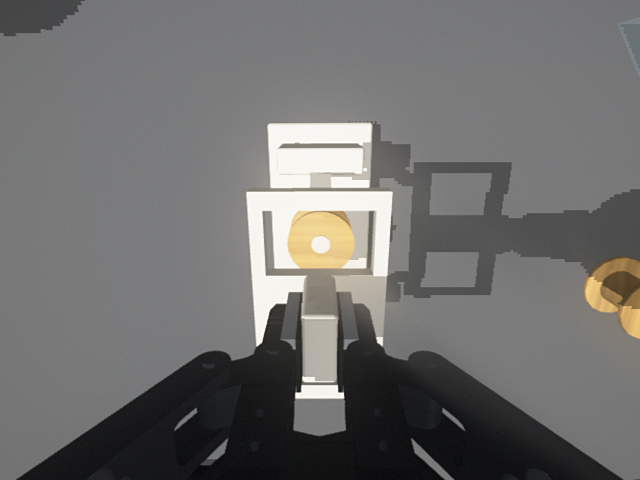

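```bash
python3 - <<'E'
from h import *
s=manip.snapshot("scene")
for p in [(310,137.4),(281,152.4),(247,117.6)]: print(onz(s,p[0]-.4,p[1]-.4,.1128).round(4))
rel((.5035,-.1985,.095),90)
E
```

```text
[ 0.4731 -0.1445  0.1128]
[ 0.5321 -0.1444  0.1128]
[ 0.5324 -0.2497  0.1128]
shift [ 0.2 -0.3 25.7] rot [0.07 0.   0.07] | t 7.4 tcp [ 0.5038 -0.1987  0.1207] q [-0.58  0.58  1.74  0.    0.82 -0.58] F [ 0.4 -0.4 -0.4] gap 0.154
```

Seen in the same camera, the keeper centre is (0.503,-0.197) and the holder centre (0.503,-0.1985), so they're aligned to about 1.5 mm. Next I'll lower it onto the ramps and press.

>>> drive_tool(motion=[0, 0, 10, 0, 0, 0, 0, -1, 0, 22, 0, 0, 0, 0, -1, 0, 34, 0, 0, 0, 0, -1, 0, 42, 0, 0, 0, 0, -1, 0, 46, 0, 0, 0, 0, -1, 0, 46, 0, 0, 0, 0])

```text
t: 8.15
tcp_pos: [0.5035, -0.1993, 0.0743]
tool_rot: [0.707, 0.708, 0.0, -0.0]
force: [-0.1, 0.6, -0.5]
finger_gap: 0.15
```

```bash
python3 - <<'E'
from h import *
rel((.5035,-.1995,.0545),90)
E
```

```text
shift [-0.2 -0.  19.8] rot [ 0.01 -0.05  0.07] | t 8.15 tcp [ 0.5035 -0.1993  0.0743] q [-0.58  0.65  1.77  0.    0.72 -0.59] F [-0.1  0.6 -0.5] gap 0.15
```

>>> drive_tool(motion=[0, 0, 4, 0, 0, 0, 0, 0, 0, 7, 0, 0, 0, 0, 0, 0, 10, 0, 0, 0, 0, 0, 0, 13, 0, 0, 0, 0, 0, 0, 15, 0, 0, 0, 0, 0, 0, 17, 0, 0, 0, 0, 0, 0, 19, 0, 0, 0, 0, 0, 0, 19, 0, 0, 0, 0])

```text
t: 9.15
tcp_pos: [0.5036, -0.1998, 0.0553]
tool_rot: [0.707, 0.708, 0.0, 0.0]
force: [-0.1, 0.4, 1.4]
finger_gap: 0.149
```

```bash
python3 - <<'E'
from h import *
rel((.5035,-.1995,.053),90)
s=manip.snapshot("scene");cv2.imwrite("pics/sc4.png",cv2.resize(s["color"][90:210,210:340,::-1],None,fx=5,fy=5,interpolation=2))
s=manip.snapshot("side");cv2.imwrite("pics/si4.png",cv2.resize(s["color"][270:420,290:450,::-1],None,fx=4,fy=4,interpolation=2))
E
```

```text
shift [ 0.3 -0.1  2.3] rot [ 0.03 -0.01  0.07] | t 9.15 tcp [ 0.5036 -0.1998  0.0553] q [-0.58  0.69  1.78  0.    0.68 -0.59] F [-0.1  0.4  1.4] gap 0.149
```

View pics/si4.png

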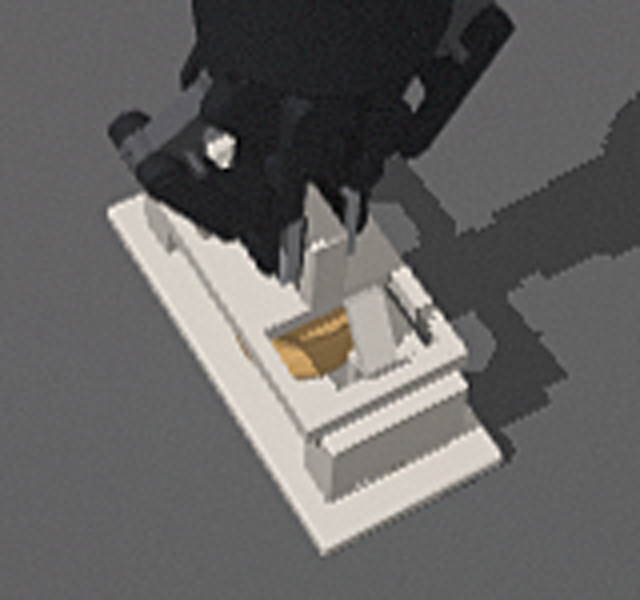

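View pics/sc4.png

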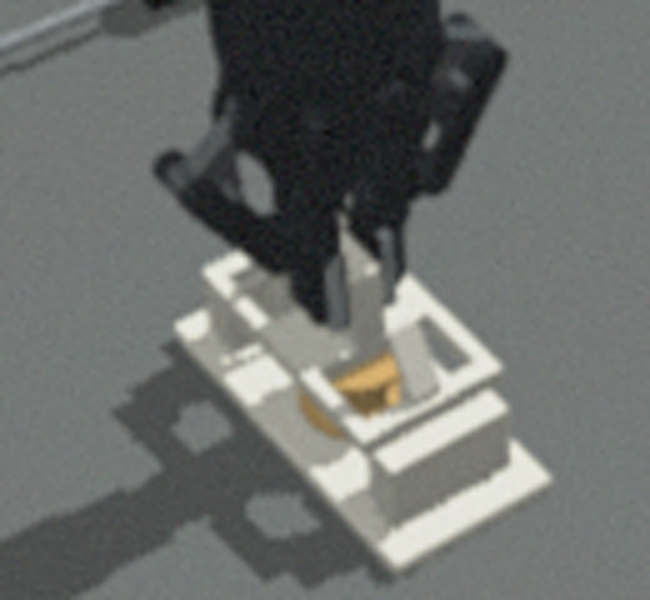

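```bash
python3 - <<'E'
from h import *
a=manip.snapshot("scene");b=manip.snapshot("side")
print(tri(a,(250.6,143.6),b,(406.3,357.6)))
for z in (.048,.052,.056,.060):
    print(z,[proj(a,(.5035+sx*.03,-.1985+sy*.053,z)).round(1).tolist() for sx,sy in((-1,1),(1,1),(1,-1))],[proj(b,(.5035+sx*.03,-.1985+sy*.053,z)).round(1).tolist() for sx,sy in((-1,-1),(1,-1))])
rel((.5035,-.1995,.053),90)
E
```

```text
(array([ 0.53192108, -0.25322159,  0.0459291 ]), np.float64(0.0030376656596850194))
0.048 [[309.9, 163.3], [281.9, 178.4], [249.4, 143.7]] [[365.3, 375.0], [405.5, 355.2]]
0.052 [[309.8, 161.8], [281.7, 176.8], [249.2, 142.1]] [[365.4, 373.4], [405.8, 353.5]]
0.056 [[309.8, 160.2], [281.6, 175.2], [249.0, 140.5]] [[365.6, 371.7], [406.1, 351.8]]
0.06 [[309.7, 158.6], [281.4, 173.7], [248.7, 138.9]] [[365.7, 370.1], [406.4, 350.1]]
shift [ 0.2 -0.2  2.3] rot [ 0.03 -0.01  0.07] | t 9.35 tcp [ 0.5037 -0.1997  0.0553] q [-0.58  0.69  1.78  0.    0.68 -0.59] F [ 1.  -0.2 -0.1] gap 0.149
```

The corners match a keeper top at about 48 mm, so it's roughly home. I'll press a little further to confirm it bottoms out.

>>> drive_tool(motion=[0, 0, 1, 0, 0, 0, 0, 0, 0, 2, 0, 0, 0, 0, 0, 0, 2.5, 0, 0, 0, 0])

```text
t: 9.72
tcp_pos: [0.5037, -0.1997, 0.0552]
tool_rot: [0.707, 0.708, 0.0, 0.001]
force: [-4.5, 3.2, 22.6]
finger_gap: 0.151
```

It's hard against the stop: 22.6 N with no further travel. Now relieve, open and retreat.

>>> drive_tool(motion=[0, 0, 0, 0, 0, 0, 0, 0, 0, 0, 0, 0, 0, 25, 0, 0, 0, 0, 0, 0, 45, 0, 0, 0, 0, 0, 0, 45, 0, 0, 0, 0, 0, 0, 45, 0, 0, 0, 0, 0, 0, 45])

```text
t: 10.48
tcp_pos: [0.5037, -0.1997, 0.055]
tool_rot: [0.707, 0.708, 0.0, 0.0]
force: [-0.7, 0.6, -0.3]
finger_gap: 0.527
```

>>> drive_tool(motion=[0, 0, -5, 0, 0, 0, 45, 0, 0, -20, 0, 0, 0, 45, 0, 0, -50, 0, 0, 0, 45, 0, 0, -90, 0, 0, 0, 45, 0, 0, -130, 0, 0, 0, 45, 0, 0, -150, 0, 0, 0, 45, 0, 0, -150, 0, 0, 0, 45])

```text
t: 11.35
tcp_pos: [0.5046, -0.2003, 0.2077]
tool_rot: [0.707, 0.708, 0.001, 0.003]
force: [-0.6, -0.1, -0.4]
finger_gap: 0.526
```

```bash
python3 - <<'E'
from h import *
rel((.5035,-.1995,.053),90)
s=manip.snapshot("scene");cv2.imwrite("pics/sc5.png",cv2.resize(s["color"][110:210,220:340,::-1],None,fx=6,fy=6,interpolation=2))
s=manip.snapshot("side");cv2.imwrite("pics/si5.png",cv2.resize(s["color"][270:420,290:450,::-1],None,fx=4,fy=4,interpolation=2))
s=manip.snapshot("wrist");cv2.imwrite("pics/w5.png",s["color"][:,:,::-1])
E
```

```text
shift [  1.3  -2.  154.7] rot [0.33 0.19 0.09] | t 11.35 tcp [ 0.5046 -0.2003  0.2077] q [-0.58  0.45  1.67  0.    1.02 -0.59] F [-0.6 -0.1 -0.4] gap 0.526
```

View pics/si5.png

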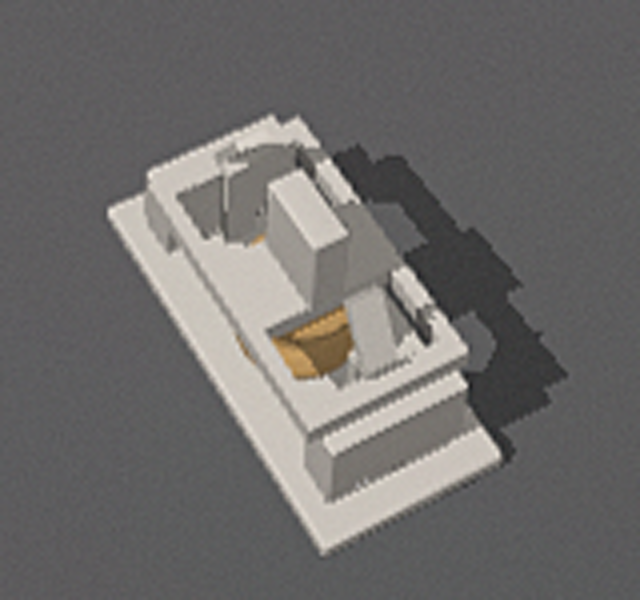

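View pics/sc5.png

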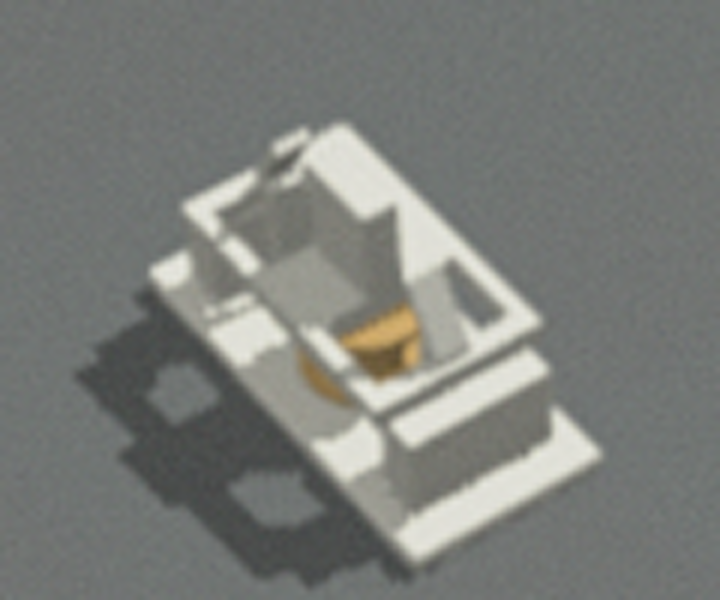

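View pics/w5.png

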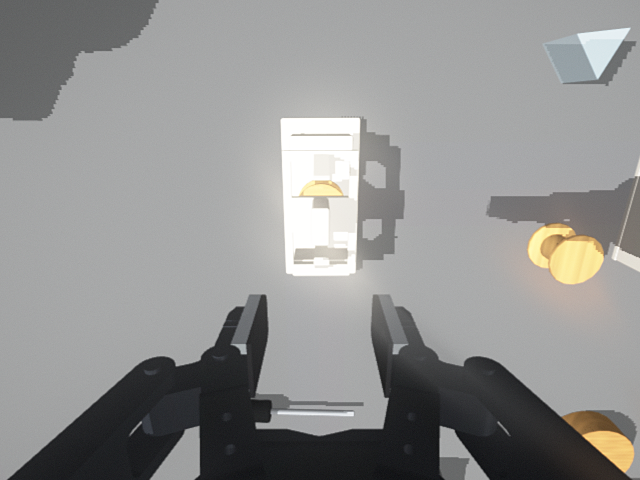

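```bash
python3 - <<'E'
from h import *
o=[]
for n,(x,y) in [("scene",(270,140)),("side",(365,325))]:
    a=cv2.imread(f"pics/{n}0.png");b=manip.snapshot(n)["color"][:,:,::-1]
    o.append(np.hstack([cv2.resize(i[y:y+48,x:x+48],(380,280),interpolation=0) for i in (a,b)]))
cv2.imwrite("pics/cmp.png",np.vstack(o))
E
```

```text
(no output)
```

View pics/cmp.png

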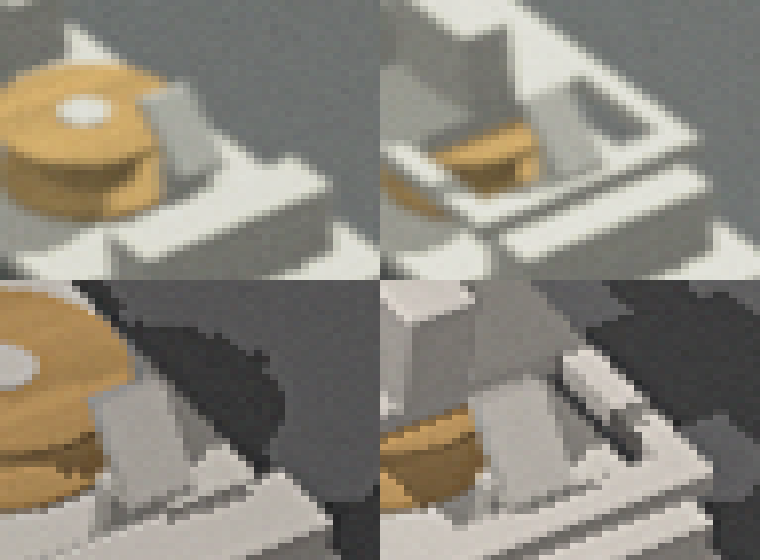

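```bash
python3 - <<'E'
from station import manip
print(manip.sign_off())
E
```

```text
the job is handed in; nothing more can be done
None
```

I gripped the long two-window keeper by its fin, set it over the holder's hooks, pressed it straight down and let go. I then lifted the tool 150 mm clear and handed the job in at about 11.5 s.

**Last checks:**
- **Seating:** pressing 2.5 mm further gave 22.6 N and no downward travel. In the scene view, three of the top corners fit a top face 48 mm up, the home height, to about 1 px, with no tilt seen.
- **Position:** just before the press, the keeper's middle was about 1.5 mm from the holder's.
- **Hooks:** in the before and after pictures, both hooks stand at the same pixels to about 1 px, with their catches over the end bars.

**Not clear-cut:**
- One corner in the side view sat about 4 px (a few mm) lower than predicted. The side and scene views together also put the shoulder tops 2 to 5 mm too low before the move, so I took this as calibration error.
- The hook bend was judged only from pictures. I also saw no clear force peak as the hooks clicked, because force was read only at the end of each move.

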